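# Open the latched food carrier by its pop-out T-handle

## Task

The stainless food carrier on the counter is shut and latched. Press the round release button in its lid gently until the flush T-handle pops out, then turn the handle counter-clockwise, by feel, until the latch lets go, without forcing it against its end stop. Let go and keep clear so that the lid rises fully open on its spring hinges, and leave the things around the carrier standing where they are.

Things in the scene. Friction and masses are not known exactly. Their poses are not given: they have to be found in the camera images.
- carrier: Insulated stainless food carrier, heavy, does not slide: 320 mm deep (its x), 400 mm wide (its y), rim 140 mm up, plus a 40 mm thick lid (top face 180 mm up when shut). Origin: centre of its underside, z up. The latch is in the lid near the front (-x) edge; the lid hinges along the back (+x) rim.
- lid_front (a point): Middle of the lid's top front edge, 80 mm from the handle's axis. Hinge line: carrier x +160 mm, 140 mm up. Once the latch lets go, spring hinges push the lid up (about 4 N at the handle; a gripped handle holds it down) and, if nothing holds it, raise it in 2 to 4 s to its stop at 0.85 rad; the front edge swings up and back to 0.42 m above the counter.
- latch_case: Dark cast latch surround, 140 x 96 mm, 1.5 mm proud of the lid top and fixed to the lid. Origin: on the handle's turning axis, at the lid's top face (carrier x -85 mm, y 0 when shut); x to the lid's back, y along the stowed handle, z out of the lid. Inside is the handle's solid end stop, 20 mm from the axis: load it with no more than 25 N, 0.5 N m.
- release_button: Round steel push button, 26 mm across, 46 mm from the handle's axis towards the hinge, 10 mm proud of the lid. Origin: centre of its top, moves with it; z out of the lid. Spring-loaded, 7 mm travel: frees the handle about 4 mm down at 4 to 8 N, springs back when let go. Never push it with more than 25 N.
- handle: T-handle: steel bar 104 mm long (its y), 16 mm wide (x), 18 mm high, on a 16 mm round stem. Origin: centre of the bar, on the turning axis; z out of the lid. Stowed in its recess the origin is 10 mm below the lid's face; it can then be neither gripped nor turned. Freed, it springs out 36 mm and stays out: origin 26 mm above the face, underside 17 mm clear. Pushed in, it yields at 8 to 14 N.
- handle_end (a point): Middle of the bar's +y end, 52 mm from the axis. The handle turns only counter-clockwise seen from above and stays where left. The cam under it, clamped at a different angle in each carrier, drags on its keeper (0.15 to 0.5 N m while turning). Somewhere from 0.5 to 1.4 rad it slips off, the drag drops to 0.1 N m and the lid is free; 0.05 to 0.13 rad on (0.65 to 1.45 in all) is the end stop.
- shaker_a: Steel spice shaker, 57 mm across, 90 mm high, standing beside the carrier; origin: centre of its base. Leave it standing in place.
- shaker_b: A like spice shaker on the carrier's other side; origin: centre of its base. Leave it standing in place.
- sauce_bottle: Amber sauce bottle, 66 mm across, 190 mm high, beside the carrier; origin: centre of its base. Leave it standing in place.
- clamshell: Light clear plastic takeaway tray, 120 x 160 x 50 mm, open above, beside the carrier; origin: centre of its base. Leave it in place.

How it is judged:
On the way, in this order (a step that is already met when the one before it is completed fails the run):
1. the T-handle has popped out of the lid (z of handle in the frame of latch_case above 0.018 m), for 0.1 s.
2. the handle has been turned well round from its stowed direction (angle between the x axis of handle and the x axis of latch_case, either way round above 0.45 rad), for 0.1 s.
At the end, for the whole second after the job is handed in: The lid stands fully open by itself (latch_case z more than 0.75 rad from vertical, of 0.85) and at rest, the T-handle still out (origin more than 18 mm above the lid's face), both shakers, the bottle and the clear tray within 30 mm of where they stood and upright (angle between latch_case's own z axis and vertical above 0.75 rad and angular speed of latch_case below 0.05 rad/s and z of handle in the frame of latch_case above 0.018 m and distance of each of shaker_a, shaker_b, sauce_bottle, clamshell from where it was at the start of the episode below 0.03 m); the robot touches nothing.
It fails at once if the handle is forced against its end stop (more than 25 N at the stop, about 0.5 N m at the handle) (contact force between latch_case and anything else above 25 N).
It fails at once if the release button is pushed with more than 25 N (contact force between release_button and anything else above 25 N).
It fails at once if a shaker, the bottle or the clear tray is knocked away (more than 30 mm) or over (distance of any of shaker_a, shaker_b, sauce_bottle, clamshell from where it was at the start of the episode above 0.03 m or angle between any of shaker_a, shaker_b, sauce_bottle's own z axis and vertical above 0.5 rad).
It also fails if it takes over 72 s, if anything falls off the work surface, if the arm or the gripper's body presses on something with over 40 N, if the wrist force passes 120 N, or if a joint passes its speed limit or range.

## Robot

A 7-joint arm with a two-finger parallel gripper is mounted at the origin on the work surface. World frame = base frame: x ahead of the robot, y to its left, z up, the work surface at z = 0. Lengths are in m, angles in rad, forces in N, time in s.
With the tool pointing down it reaches from about 0.425 to 1.025 m from the base axis. Payload 9.4 kg.
Tool frame: the origin (TCP) lies on the centre line of the jaws, within the pads' length; the fingertips stand 25 mm ahead of it and the grasp point (between the pads) lies 6 mm ahead of it; z points along the fingers, y is the direction in which the jaws open and shut (so a half turn about z gives the same grasp; the last joint's range is limited). The gripper opens to 93 mm and grips with 3 to 60 N. Pads are 15 mm wide; open, the fingers measure 128 mm over their backs; the gripper's body (75 mm by 188 mm) begins 65 mm behind the grasp point.
Start: joints at [-1.261, 0.599, -0.003, 1.599, 0.002, 0.943, -0.08], TCP at [0.273, 0.671, 0.244] pointing down, gripper open.
Joint ranges: [-2.57, 2.57], [-0.35, 1.97], [-1.29, 1.29], [0.11, 2.56], [-1.05, 4.19], [0.11, 1.86], [-2.63, 2.63]. Speed limits (rad/s): [2.22, 2.22, 3.01, 3.01, 3.14, 3.14, 3.14].

## Interface

Orientations are given as a rotation vector (axis times angle).
In Python, from plant import robot gives the robot as it stands.
- The arm moves only by the shell command python3 -m crank 'ROWS' [OPENING] [FORCE]. ROWS is JSON, a list of rows, each a list of 2 entries, a list of its own where there are three numbers: the shift along the tool's x, y, z in m, then the turn about the tool's z in rad. A call has 1 to 12 rows; each row is the pose to reach, as a shift and turn from the pose measured when the call began, along the tool's axes at that moment; what a row does not reach only later rows make up. A row lasts 1/10 s, in which the tool goes at most 50 mm and 8.59 degrees, less where a joint would pass 70% of its speed; a pose out of reach is approached as far as the arm can. A call with a gripper value outside its range is refused whole. OPENING is the opening, from 0 (shut) to 1 (fully open), set as the call begins (- or left out, the last holds). The fingers move at their own pace and stop on an object; FORCE is the grip in N (left out, the last holds). Time passes only in rows, so rows that repeat a pose let the fingers close. It gives the time, the measured TCP pose, the force and the opening at its end, in the units of the state.
- robot.read_state(): the state, without advancing time (a new reading comes with each control period).
- robot.get_image(name): name is "scene" or "top" or "wrist"; returns a dict with "color" (400x640x3 uint8, red, green, blue), "depth" (400x640 float32, m along the optical axis (not along the pixel's ray), 0 where there is no reading), "intrinsics" (3x3 intrinsics, pixels), "D" ([k1, k2, p1, p2, k3] as OpenCV has them; the pictures are not rectified), "rvec" (rotation vector, rad) and "tvec" (3), from world to camera coordinates, as OpenCV has them. Camera axes: x right, y down, z forward; pixel columns grow to the right and rows downward; lengths in m; the calibration is good to about 2 mm. A picture is of the moment at which its call begins.
- robot.hand_in(): hands the job in, once; it reports no verdict.
The state is a dict: "clock": time; "joints": joint angles; "joint_velocities": joint speeds; "effort": joint torques, N m; "tool_pos": TCP position; "eef_rot": TCP orientation; "contact_force": force on the tool from outside, world axes, zero at the start; "ft_torque": the same for the moment, N m; "gripper_width": finger opening in m.
Only numpy, scipy, OpenCV 4.12 (cv2) and the standard library are available. Lean on these libraries where they do the work, as an engineer would, in place of code of your own. Each camera call takes 0.05 s, during which the arm holds its last target.

## Working session

There is one attempt and no reset: what is moved stays moved. The work goes in short steps, Python scripts to look and compute and a shell command to move; the robot and the scene stay as the last step left them, time stands still between calls to the robot, and variables do not carry over. Pictures are saved under pics/ and viewed, and the job is handed in when it is done.

```bash
ls; mkdir -p pics
python3 - <<'E'
from plant import robot
import cv2
s=robot.read_state(); print(s)
for n in ("scene","top","wrist"):
    i=robot.get_image(n); cv2.imwrite(f"pics/{n}0.png",i["color"][:,:,::-1]); print(n,i["intrinsics"].tolist(),i["D"],i["rvec"],i["tvec"])
E
```

```text
pics
{'clock': 0.0, 'joints': array([-1.26071686,  0.60017576, -0.00254234,  1.60009611,  0.00179049,
        0.94283766, -0.0797984 ]), 'joint_velocities': array([ 0.00097625,  0.00092014, -0.0003074 , -0.00020989, -0.00210007,
       -0.0005404 ,  0.00033685]), 'effort': array([ 7.47022114e-05, -7.65064001e+01,  1.49698723e+00, -2.52351630e+01,
       -5.24786557e-02,  1.66201108e-02,  1.16386873e-04]), 'tool_pos': array([0.27332802, 0.67105391, 0.2427354 ]), 'eef_rot': array([-6.03658044e-01, -3.08288643e+00,  2.36573188e-03]), 'contact_force': array([-0.42251612,  0.43643526,  0.33759276]), 'ft_torque': array([-0.01903389, -0.0399702 , -0.0048197 ]), 'gripper_width': 0.0928318763996309}
scene [[400.4633727870311, 0.0, 321.97301922113195], [0.0, 400.4633727870311, 185.8778417548203], [0.0, 0.0, 1.0]] [-0.09315263  0.          0.          0.          0.        ] [ 1.19517197  2.69196696 -0.49239234] [ 0.35014451 -0.33903272  1.31859644]
top [[483.9754273523082, 0.0, 314.8099946945783], [0.0, 483.9754273523082, 200.35173516423947], [0.0, 0.0, 1.0]] [0.02261166 0.         0.         0.         0.        ] [ 2.16681133 -2.12969012  0.14845835] [0.00902117 0.54612968 1.35082558]
wrist [[283.9595003736698, 0.0, 324.9382632777526], [0.0, 283.9595003736698, 199.85112954486786], [0.0, 0.0, 1.0]] [-0.03172829  0.          0.          0.          0.        ] [-2.41477488 -1.62458093 -0.21607971] [-0.72408675 -0.03233618  0.39047205]
```

View pics/scene0.png

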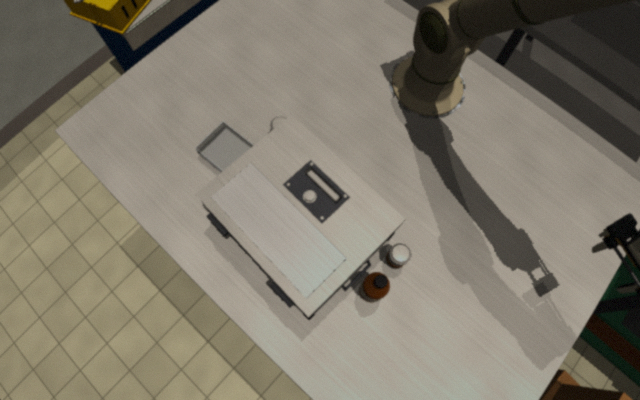

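View pics/top0.png

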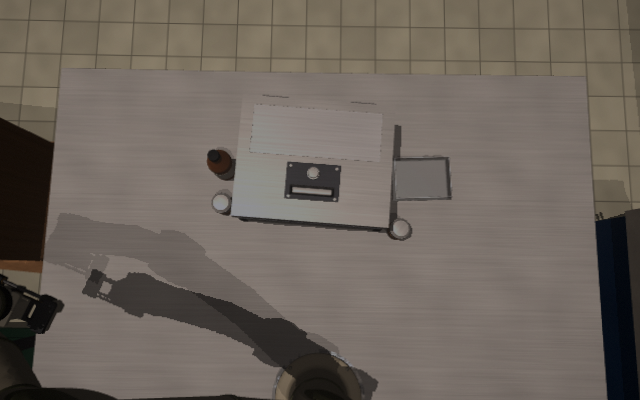

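View pics/wrist0.png

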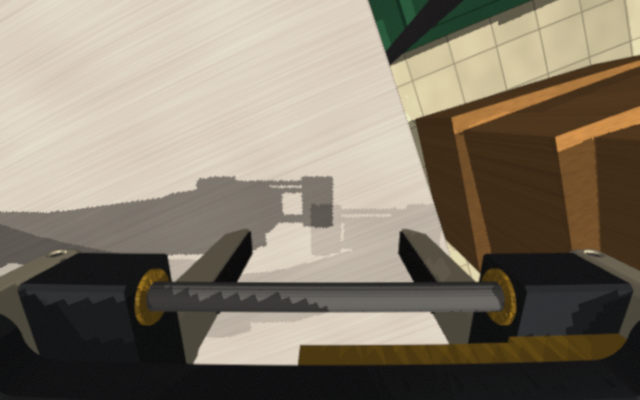

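The top view shows the latch case as a dark rectangle around (313,181). The button is at (313,172) and the stowed bar at (312,190). The shakers are at (222,202) and (400,229), the bottle at (218,160) and the tray at (422,178).

```bash
cat > h.py <<'E'
import numpy as np, cv2
from plant import robot
def Rt(i): return cv2.Rodrigues(np.array(i["rvec"],float))[0], np.array(i["tvec"],float).ravel()
def ray(i,px,z):
    px=np.array(px,float).reshape(-1,1,2)
    n=cv2.undistortPoints(px,np.array(i["intrinsics"]),np.array(i["D"])).reshape(-1,2)
    R,t=Rt(i); d=np.c_[n,np.ones(len(n))]@R; c=-R.T@t
    return c+d*((z-c[2])/d[:,2])[:,None]
def pt3(i,px,dep):
    px=np.array(px,float).reshape(-1,1,2)
    n=cv2.undistortPoints(px,np.array(i["intrinsics"]),np.array(i["D"])).reshape(-1,2)
    R,t=Rt(i); return (np.c_[n,np.ones(len(n))]*np.array(dep)[:,None]-t)@R
def tool():
    s=robot.read_state(); return s["tool_pos"],cv2.Rodrigues(s["eef_rot"])[0],s
E
python3 - <<'E'
from h import *
for n,box in (("top",(270,150,355,212)),("scene",(270,145,365,235))):
    i=robot.get_image(n); g=cv2.cvtColor(i["color"],cv2.COLOR_RGB2GRAY)
    x0,y0,x1,y1=box; sub=g[y0:y1,x0:x1]
    m=(sub<95).astype(np.uint8)
    cs,_=cv2.findContours(m,cv2.RETR_EXTERNAL,cv2.CHAIN_APPROX_NONE)
    c=max(cs,key=cv2.contourArea)+np.array([x0,y0])
    w=ray(i,c.reshape(-1,2),0.1815)
    r=cv2.minAreaRect((w[:,:2]*1000).astype(np.float32)); print(n,cv2.contourArea(c),r)
    # bright blobs inside
    mm=np.zeros_like(g); cv2.drawContours(mm,[cv2.convexHull(c)],-1,1,-1)
    b=((g>120)&(cv2.erode(mm,np.ones((3,3)))>0)).astype(np.uint8)
    k,l,st,ce=cv2.connectedComponentsWithStats(b)
    for j in range(1,k):
        if st[j,4]>12: print(st[j],ce[j],ray(i,[ce[j]],0.19),ray(i,[ce[j]],0.179))
    v=cv2.resize(i["color"][y0:y1,x0:x1,::-1],None,fx=7,fy=6,interpolation=cv2.INTER_NEAREST); cv2.imwrite(f"pics/z_{n}.png",v[:600,:800])
    # lid depth
    pts=[(320,205),(270,180),(360,185)] if n=="top" else [(290,160),(330,230)]
    print(pt3(i,pts,[i["depth"][p[1],p[0]] for p in pts]))
E
```

```text
top 1918.0 ((575.0731811523438, 26.002792358398438), (140.44610595703125, 97.23540496826172), 86.50145721435547)
[308 168  10  11  68] [312.58823529 172.57352941] [[0.59665432 0.02499664 0.19      ]] [[0.59884742 0.02509015 0.179     ]]
[293 188  38   6 135] [310.76296296 190.74074074] [[0.54923345 0.02882005 0.19      ]] [[0.55100026 0.02894793 0.179     ]]
[[ 0.51418554  0.00450679  0.17963277]
 [ 0.57635044  0.13452971  0.1844892 ]
 [ 0.56800918 -0.09802095  0.18025492]]
scene 1929.0 ((576.6849365234375, 25.605892181396484), (139.1448211669922, 93.64022827148438), 86.1744384765625)
[308 171  30  28 169] [322.75147929 184.65680473] [[0.55630743 0.03049425 0.19      ]] [[0.55307523 0.02773449 0.179     ]]
[304 191  12  10  96] [309.60416667 195.39583333] [[0.59857398 0.02554615 0.19      ]] [[0.59584859 0.02272706 0.179     ]]
[[ 0.55967484 -0.07829786  0.1810475 ]
 [ 0.62817405  0.11849709  0.18161852]]
```

```bash
ls pics; python3 -m crank --help 2>&1 | head -5
```

```text
scene0.png
top0.png
wrist0.png
z_scene.png
z_top.png
invalid input: not JSON, or not a number
```

Both views agree. The case measures 140 x 97 mm, the button is at about (0.597, 0.025), the axis at about (0.5517, 0.028), yaw is about -3.7°, and the lid top is at 0.18. Next I'll work out the shift to get above the button.

```bash
cat > go.py <<'E'
import sys
from h import *
# usage: go.py x y z ydir_deg
p,R,s=tool(); t=np.array([float(a) for a in sys.argv[1:4]]); yd=np.radians(float(sys.argv[4]))
cur=np.arctan2(R[1,1],R[0,1]); d=(yd-cur+np.pi/2)%np.pi-np.pi/2
print("t",s["clock"],"p",p.round(4),"ydir",np.degrees(cur).round(2),"z",R[:,2].round(4),"shift",(R.T@(t-p)).round(4),"turn",round(-d,4),"j7",s["joints"][6],"F",s["contact_force"].round(2),"M",s["ft_torque"].round(3),"w",s["gripper_width"])
E
python3 go.py 0.5975 0.0255 0.27 -3.7
```

```text
t 0.25 p [0.2734 0.6713 0.2432] ydir 67.84 z [-2.e-04 -7.e-04 -1.e+00] shift [-0.5437 -0.4759 -0.0264] turn 1.2486 j7 -0.07981743644553534 F [-0.09 -0.1   0.41] M [ 0.026 -0.018  0.005] w 0.09282342485160075
```

```bash
python3 -m crank '[[[-0.02,-0.02,-0.02],0.08],[[-0.05,-0.045,-0.03],0.16],[[-0.085,-0.075,-0.03],0.24],[[-0.12,-0.105,-0.03],0.32],[[-0.155,-0.135,-0.03],0.4],[[-0.19,-0.166,-0.03],0.48],[[-0.225,-0.197,-0.03],0.56],[[-0.26,-0.228,-0.03],0.64],[[-0.295,-0.258,-0.03],0.72],[[-0.33,-0.289,-0.03],0.8],[[-0.36,-0.315,-0.03],0.86],[[-0.38,-0.333,-0.03],0.92]]' 0 20; python3 go.py 0.5975 0.0255 0.27 -3.7
```

```text
clock: 1.45
tool_pos: [0.5009, 0.2164, 0.2738]
eef_rot: [1.916, 2.489, -0.001]
contact_force: [0.2, 1.1, -0.0]
gripper_width: 0.003
t 1.45 p [0.5009 0.2164 0.2738] ydir 14.82 z [ 5.0e-04 -1.1e-03 -1.0e+00] shift [-0.2093  0.0445  0.0041] turn 0.3233 j7 -0.10015583910570058 F [ 0.18  1.06 -0.04] M [-0.023  0.038 -0.049] w 0.0029762531337701463
```

```bash
python3 -m crank '[[[-0.04,0.008,0],0.06],[[-0.08,0.017,0],0.12],[[-0.12,0.026,0.004],0.18],[[-0.16,0.034,0.004],0.24],[[-0.19,0.04,0.004],0.3],[[-0.205,0.0435,0.004],0.323],[[-0.2093,0.0445,0.004],0.323],[[-0.2093,0.0445,0.004],0.323]]'; python3 go.py 0.5975 0.0255 0.225 -3.7
python3 - <<'E'
from h import *
for n in ("top","wrist","scene"):
    i=robot.get_image(n); cv2.imwrite(f"pics/{n}1.png",i["color"][:,:,::-1])
E
```

```text
clock: 2.25
tool_pos: [0.5972, 0.0262, 0.2698]
eef_rot: [2.29, 2.15, -0.001]
contact_force: [-1.3, 1.4, -0.3]
gripper_width: 0.0003
t 2.25 p [0.5972 0.0262 0.2698] ydir -3.59 z [-0.e+00 -6.e-04 -1.e+00] shift [-0.0007  0.0003  0.0448] turn 0.0019 j7 0.027468088981425904 F [-1.27  1.4  -0.34] M [-0.019  0.04  -0.009] w 0.000281984616498514
```

View pics/wrist1.png

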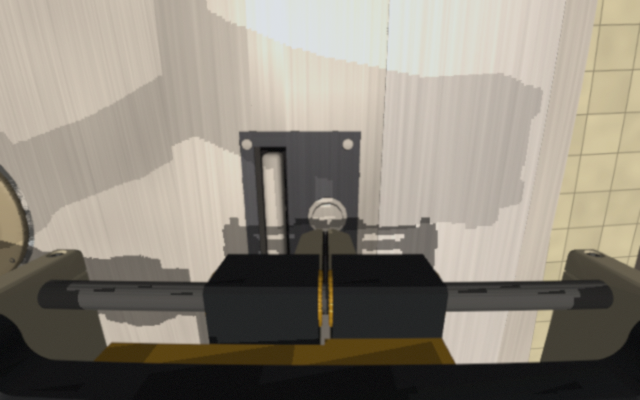

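View pics/scene1.png

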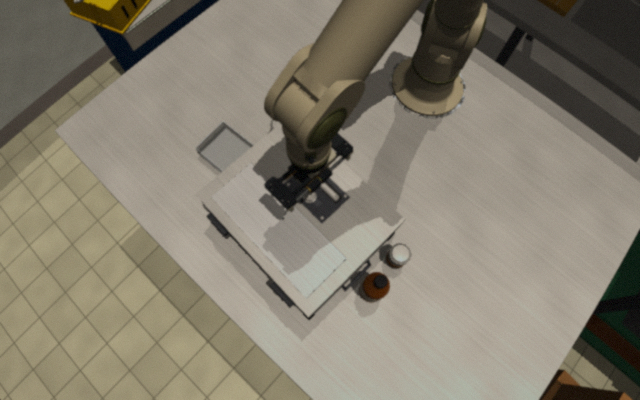

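The wrist view shows the button at (327,215), directly in line with the closed fingers, which meet at column 325. The bar is in its slot at about (272,200). I'll check the button position with a wrist ray.

```bash
python3 - <<'E'
from h import *
i=robot.get_image("wrist")
print("button",ray(i,[(327,215)],0.19),"corners case",ray(i,[(240,132),(359,132)],0.1815),"bar far end",ray(i,[(272,152)],0.179), "bar mid line",ray(i,[(273,200)],0.179))
E
python3 -m crank '[[[-0.0007,0,0.015],0],[[-0.0007,0,0.03],0],[[-0.0007,0,0.04],0],[[-0.0007,0,0.045],0],[[-0.0007,0,0.045],0]]'; python3 go.py 0.5975 0.0255 0.215 -3.7
```

```text
button [[0.59959974 0.02673999 0.19      ]] corners case [[0.53508041 0.09682863 0.1815    ]
 [0.62869279 0.09096972 0.1815    ]] bar far end [[0.5581672  0.07939547 0.179     ]] bar mid line [[0.55459248 0.03920206 0.179     ]]
clock: 2.95
tool_pos: [0.5967, 0.0269, 0.2245]
eef_rot: [-2.288, -2.153, 0.001]
contact_force: [0.6, -0.6, 0.0]
gripper_width: 0.0004
t 2.95 p [0.5967 0.0269 0.2245] ydir -3.49 z [-8.e-04 -4.e-04 -1.e+00] shift [-0.0014  0.0009  0.0095] turn 0.0037 j7 0.056259862699532134 F [ 0.61 -0.57  0.  ] M [-0.068  0.085  0.034] w 0.00037981989962910953
```

```bash
python3 -m crank '[[[-0.001,0.001,0.004],0],[[-0.001,0.001,0.007],0],[[-0.001,0.001,0.009],0],[[-0.001,0.001,0.010],0]]'; python3 -m crank '[[[0,0,0.001],0],[[0,0,0.001],0]]';python3 -m crank '[[[0,0,0.001],0],[[0,0,0.001],0]]'; python3 go.py 0.5975 0.0255 0.211 -3.7
```

```text
clock: 3.35
tool_pos: [0.5977, 0.0258, 0.215]
eef_rot: [-2.288, -2.152, 0.001]
contact_force: [-2.5, 0.2, 8.0]
gripper_width: 0.0002
clock: 3.55
tool_pos: [0.5977, 0.0258, 0.2148]
eef_rot: [-2.288, -2.152, -0.0]
contact_force: [-2.8, 0.1, 6.5]
gripper_width: 0.0005
clock: 3.75
tool_pos: [0.5977, 0.0258, 0.2146]
eef_rot: [-2.288, -2.152, -0.001]
contact_force: [-2.8, 0.9, 7.8]
gripper_width: 0.0005
t 3.75 p [0.5977 0.0258 0.2146] ydir -3.51 z [ 3.e-04  1.e-03 -1.e+00] shift [-0.0003 -0.0002  0.0036] turn 0.0033 j7 0.06588210022993894 F [-2.75  0.9   7.8 ] M [0.021 0.789 0.029] w 0.0004847281366617556
```

Run:
```python
from h import *
i=robot.get_image("wrist"); cv2.imwrite("pics/wrist2.png",i["color"][:,:,::-1])
```

```text
(no output)
```

View pics/wrist2.png

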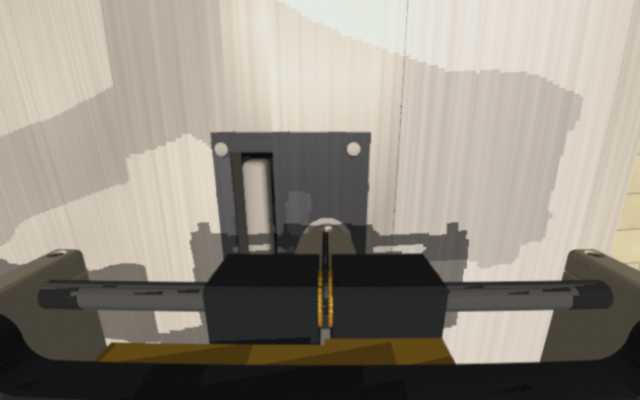

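The fingertips sit on the button at about (325,235) and the bar is still stowed at (258,205). I'll press a little deeper.

```bash
python3 -m crank '[[[0,0,0.0015],0],[[0,0,0.002],0]]';python3 -m crank '[[[0,0,0.0015],0],[[0,0,0.0025],0]]'; python3 go.py 0.5975 0.0255 0.211 -3.7
```

```text
clock: 4.0
tool_pos: [0.5977, 0.0257, 0.2136]
eef_rot: [-2.288, -2.152, -0.003]
contact_force: [-4.1, 0.7, 10.6]
gripper_width: 0.0003
clock: 4.2
tool_pos: [0.5977, 0.0257, 0.2121]
eef_rot: [-2.288, -2.151, -0.004]
contact_force: [-2.8, 0.5, 9.5]
gripper_width: 0.0004
t 4.2 p [0.5977 0.0257 0.2121] ydir -3.53 z [ 0.0013  0.0023 -1.    ] shift [-0.0002 -0.0002  0.0011] turn 0.003 j7 0.06871382434952263 F [-2.8   0.55  9.51] M [0.002 0.849 0.023] w 0.0003578089921830051
```

```bash
python3 -m crank '[[[0,0,0.0015],0],[[0,0,0.0025],0]]';  python3 - <<'E'
from h import *
i=robot.get_image("wrist"); cv2.imwrite("pics/wrist3.png",i["color"][:,:,::-1]); print(robot.read_state()["contact_force"],robot.read_state()["tool_pos"])
E
```

```text
clock: 4.4
tool_pos: [0.5977, 0.0257, 0.2101]
eef_rot: [-2.288, -2.151, -0.005]
contact_force: [-1.0, 0.0, 4.5]
gripper_width: 0.0006
[-1.33128667  0.05359768  4.42184504] [0.59768157 0.0257238  0.2098449 ]
```

View pics/wrist3.png

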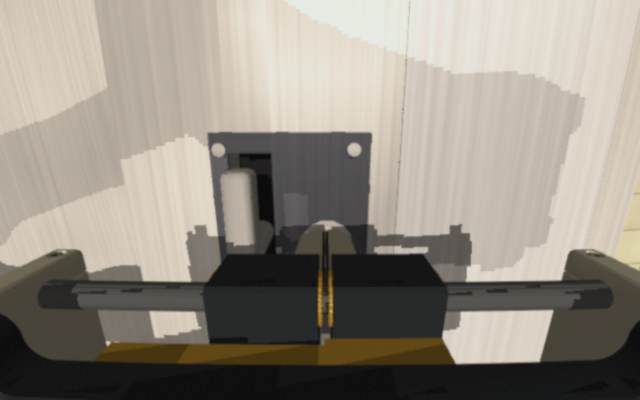

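The bar has risen: it now shows at (240,205), with its stem and empty slot visible at (262,200). I'll lift off and measure it.

```bash
python3 -m crank '[[[0,0,-0.01],0],[[0,0,-0.03],0],[[0,0,-0.05],0],[[0,0,-0.07],0],[[0,0,-0.085],0],[[0,0,-0.085],0],[[0,0,-0.085],0]]';  python3 - <<'E'
from h import *
i=robot.get_image("wrist"); cv2.imwrite("pics/wrist4.png",i["color"][:,:,::-1])
E
python3 go.py 0.5517 0.0283 0.26 -3.7
```

```text
clock: 5.15
tool_pos: [0.5974, 0.0256, 0.2948]
eef_rot: [-2.288, -2.152, -0.005]
contact_force: [0.4, -0.3, -0.7]
gripper_width: 0.0005
t 5.2 p [0.5972 0.0256 0.2943] ydir -3.53 z [ 9.0e-04  2.5e-03 -1.0e+00] shift [-0.0002 -0.0456  0.0343] turn 0.003 j7 0.01885071759596189 F [-0.37 -0.83 -0.5 ] M [-0.03   0.053 -0.002] w 0.0003150000243212137
```

View pics/wrist4.png

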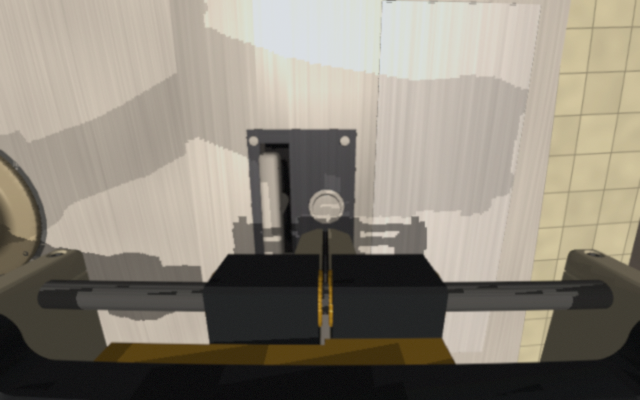

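The handle is out. I'll move over its axis with the jaws part open (about 34 mm, clear of the button) and check alignment.

```bash
python3 -m crank '[[[0,-0.02,0],0.003],[[0,-0.04,0],0.003],[[0,-0.0456,0],0.003],[[0,-0.0456,0],0.003],[[0,-0.0456,0],0.003],[[0,-0.0456,0],0.003]]' 0.37 20;  python3 - <<'E'
from h import *
i=robot.get_image("wrist"); im=i["color"][:,:,::-1].copy(); cv2.imwrite("pics/wrist5.png",im)
i=robot.get_image("scene"); cv2.imwrite("pics/scene5.png",cv2.resize(i["color"][130:260,230:400,::-1],None,fx=4,fy=4))
E
python3 go.py 0.5517 0.0283 0.2085 -3.7
```

```text
clock: 5.8
tool_pos: [0.5525, 0.0284, 0.2941]
eef_rot: [-2.291, -2.148, -0.004]
contact_force: [0.2, 0.4, -1.2]
gripper_width: 0.0338
t 5.9 p [0.5523 0.0283 0.2941] ydir -3.7 z [ 0.001   0.0022 -1.    ] shift [-0.0003 -0.0007  0.0856] turn -0.0001 j7 -0.011066407847589442 F [-0.82  1.2   0.1 ] M [-0.045  0.077  0.006] w 0.034248772898898924
```

View pics/wrist5.png

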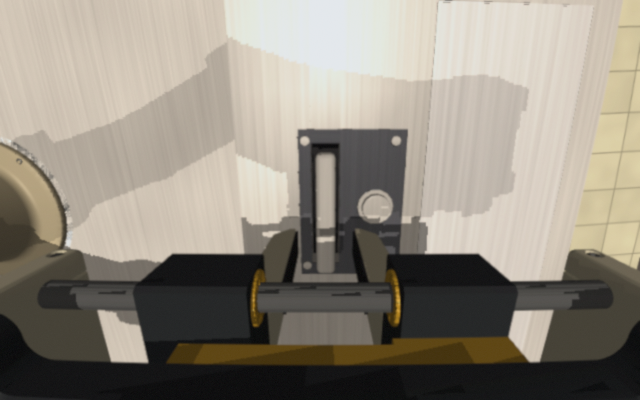

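View pics/scene5.png

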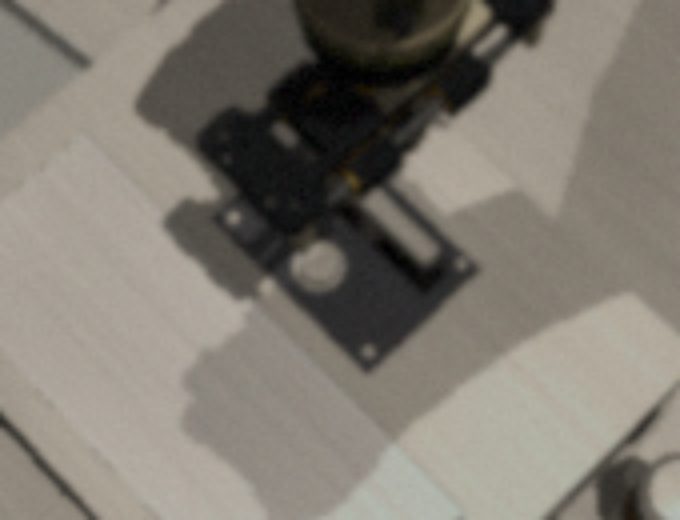

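Run:
```python
from h import *
i=robot.get_image("wrist")
w=ray(i,[(326,152),(326.5,272)],0.215); print(w,w.mean(0),np.linalg.norm(w[0]-w[1]),np.degrees(np.arctan2(*(w[0]-w[1])[:2])))
```

```text
[[ 0.55741337  0.07902406  0.215     ]
 [ 0.5513193  -0.02353502  0.215     ]] [0.55436633 0.02774452 0.215     ] 0.10273997870529943 3.4005244310275677
```

The bar measures 103 mm long and lies centred between the jaws (column 326). I'll descend to TCP z of about 0.215, which keeps the tips just above button height, and close gently.

```bash
python3 -m crank '[[[0,0.0005,0.02],0],[[0,0.0005,0.04],0],[[0,0.0005,0.06],0],[[0,0.0005,0.072],0],[[0,0.0005,0.079],0],[[0,0.0005,0.079],0],[[0,0.0005,0.079],0]]'; python3 go.py 0.553 0.028 0.215 -3.7; python3 -m crank '[[[0,0,0],0],[[0,0,0],0],[[0,0,0],0],[[0,0,0],0],[[0,0,0],0]]' 0 20;python3 go.py 0.553 0.028 0.215 -3.7;python3 - <<'E'
from h import *
i=robot.get_image("wrist"); im=i["color"][:,:,::-1].copy(); cv2.imwrite("pics/wrist6.png",im)
E
```

```text
clock: 6.65
tool_pos: [0.5531, 0.0284, 0.2156]
eef_rot: [-2.292, -2.148, -0.004]
contact_force: [-1.0, 0.5, -0.2]
gripper_width: 0.0346
t 6.65 p [0.5531 0.0284 0.2156] ydir -3.71 z [ 0.0015  0.0023 -1.    ] shift [-0.0004 -0.      0.0006] turn -0.0002 j7 0.04930289169326562 F [-1.01  0.53 -0.23] M [-0.05   0.067  0.003] w 0.03462627662090979
clock: 7.15
tool_pos: [0.5529, 0.0285, 0.2159]
eef_rot: [-2.291, -2.148, -0.004]
contact_force: [-1.5, -0.4, 5.8]
gripper_width: 0.0158
t 7.15 p [0.5529 0.0285 0.2159] ydir -3.7 z [ 0.0014  0.0026 -1.    ] shift [-0.0005  0.0001  0.0009] turn -0.0001 j7 0.04933577709596866 F [-1.47 -0.42  5.79] M [0.026 0.784 0.024] w 0.015805519037544
```

View pics/wrist6.png

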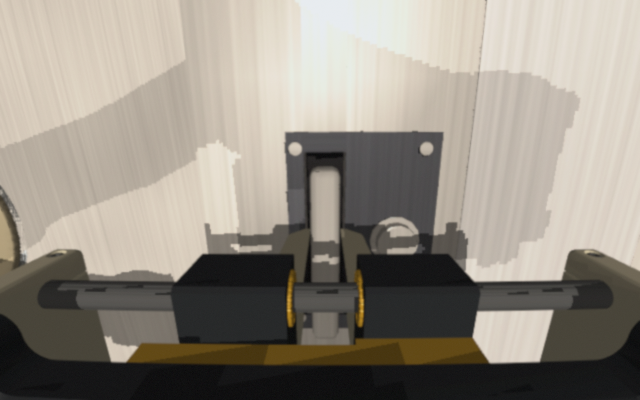

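The handle is gripped: width 15.8 mm, bar centred at (325,230). I'll turn counter-clockwise (negative about tool z), easing up slightly, in small steps while reading the torque.

```bash
python3 -m crank '[[[0,0,-0.001],-0.03],[[0,0,-0.001],-0.07],[[0,0,-0.001],-0.1]]'; python3 go.py 0.553 0.028 0.215 -3.7
```

```text
clock: 7.5
tool_pos: [0.5527, 0.0285, 0.2165]
eef_rot: [-2.179, -2.262, -0.004]
contact_force: [0.2, 0.6, -5.1]
gripper_width: 0.0156
t 7.5 p [0.5527 0.0285 0.2165] ydir 2.14 z [ 9.0e-04  2.5e-03 -1.0e+00] shift [-0.0005  0.0002  0.0015] turn 0.102 j7 0.1282039149485726 F [ 0.22  0.57 -5.06] M [-0.007 -0.037 -0.301] w 0.015577183381068092
```

```bash
python3 -m crank '[[[0,0,0],-0.04],[[0,0,0],-0.08],[[0,0,0],-0.1]]'; python3 go.py 0.553 0.028 0.215 -3.7
```

```text
clock: 7.8
tool_pos: [0.5526, 0.0285, 0.2163]
eef_rot: [-2.061, -2.37, -0.003]
contact_force: [-0.3, -0.4, -2.8]
gripper_width: 0.016
t 7.8 p [0.5526 0.0285 0.2163] ydir 7.98 z [ 4.0e-04  2.5e-03 -1.0e+00] shift [-0.0005  0.0004  0.0013] turn 0.2038 j7 0.207845626766214 F [-0.29 -0.39 -2.83] M [ 0.093  0.219 -0.168] w 0.016009329144119695
```

```bash
python3 -m crank '[[[0,0,0],-0.03],[[0,0,0],-0.06]]'; python3 go.py 0.553 0.028 0.215 -3.7;python3 -m crank '[[[0,0,0],-0.03],[[0,0,0],-0.06]]'; python3 go.py 0.553 0.028 0.215 -3.7;python3 -m crank '[[[0,0,0],-0.03],[[0,0,0],-0.06]]'; python3 go.py 0.553 0.028 0.215 -3.7
```

```text
clock: 8.0
tool_pos: [0.5524, 0.0285, 0.2163]
eef_rot: [-1.986, -2.432, -0.003]
contact_force: [0.2, 0.4, -1.2]
gripper_width: 0.0162
t 8.0 p [0.5524 0.0285 0.2163] ydir 11.54 z [ 1.0e-04  2.5e-03 -1.0e+00] shift [-0.0006  0.0005  0.0013] turn 0.266 j7 0.25673832789099105 F [ 0.23  0.42 -1.23] M [ 0.051  0.244 -0.148] w 0.016176795079291758
clock: 8.2
tool_pos: [0.5523, 0.0284, 0.2163]
eef_rot: [-1.909, -2.493, -0.003]
contact_force: [-0.7, 0.4, -0.9]
gripper_width: 0.0157
t 8.2 p [0.5523 0.0284 0.2163] ydir 15.12 z [-1.0e-04  2.5e-03 -1.0e+00] shift [-0.0006  0.0006  0.0013] turn 0.3285 j7 0.3057377697405671 F [-0.68  0.45 -0.91] M [-0.001  0.309 -0.177] w 0.01572696899087001
clock: 8.4
tool_pos: [0.5522, 0.0284, 0.2163]
eef_rot: [-1.83, -2.552, -0.003]
contact_force: [-1.6, 0.6, 0.2]
gripper_width: 0.0158
t 8.4 p [0.5522 0.0284 0.2163] ydir 18.71 z [-3.0e-04  2.5e-03 -1.0e+00] shift [-0.0006  0.0007  0.0013] turn 0.3911 j7 0.3550014931573281 F [-1.6   0.63  0.16] M [-0.046  0.369 -0.154] w 0.01584498848313154
```

```bash
cat > r.py <<'E'
from h import *
p,R,s=tool(); print("  ang",round(np.arctan2(R[1,1],R[0,1])+0.0646,3),"F",s["contact_force"].round(1),"M",s["ft_torque"].round(3),"p",p.round(4),"w",round(float(s["gripper_width"]),4))
E
python3 r.py
python3 -m crank '[[[0,0,0],-0.03]]' >/dev/null; python3 r.py
python3 -m crank '[[[0,0,0],-0.03]]' >/dev/null; python3 r.py
python3 -m crank '[[[0,0,0],-0.03]]' >/dev/null; python3 r.py
```

```text
ang 0.391 F [-1.6  0.6  0.2] M [-0.046  0.369 -0.154] p [0.5522 0.0284 0.2163] w 0.0158
  ang 0.424 F [-1.4  0.3 -1.6] M [ 0.007  0.311 -0.272] p [0.5521 0.0284 0.2163] w 0.0158
  ang 0.456 F [-1.9  0.4 -0.9] M [-0.048  0.375 -0.229] p [0.5521 0.0283 0.2163] w 0.0156
  ang 0.489 F [-1.6 -0.1 -1.8] M [ 0.018  0.384 -0.221] p [0.552  0.0283 0.2163] w 0.016
```

```bash
python3 -m crank '[[[0,0,0],-0.025]]' >/dev/null; python3 r.py
python3 -m crank '[[[0,0,0],-0.025]]' >/dev/null; python3 r.py
```

```text
ang 0.517 F [-1.1  1.  -1.1] M [ 0.047  0.381 -0.186] p [0.5519 0.0283 0.2163] w 0.0157
  ang 0.544 F [-1.3  0.4 -1.1] M [ 0.009  0.345 -0.233] p [0.5519 0.0283 0.2163] w 0.0161
```

```bash
python3 - <<'E'
from h import *
i=robot.get_image("wrist"); im=i["color"][:,:,::-1].copy(); cv2.imwrite("pics/wrist7.png",im)
E
python3 r.py
```

```text
ang 0.545 F [-1.7 -0.4 -1.1] M [ 0.003  0.333 -0.137] p [0.5519 0.0283 0.2163] w 0.0159
```

View pics/wrist7.png

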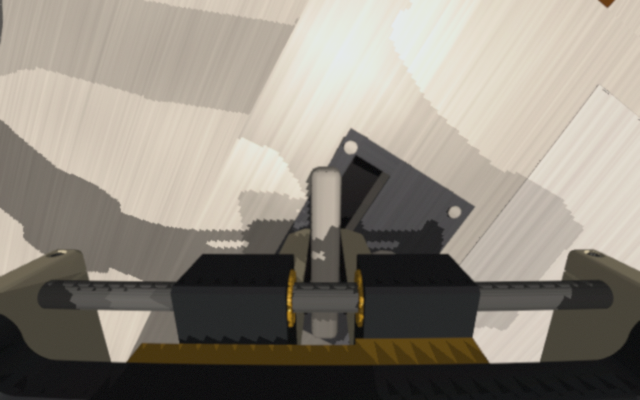

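The bar has turned with the jaws (still vertical at (325,230)) while the case below has rotated about 31° the other way, so there is no slipping. Torque while turning is about 0.22. I'll continue in small steps.

```bash
python3 -m crank '[[[0,0,0],-0.025]]' >/dev/null; python3 r.py
python3 -m crank '[[[0,0,0],-0.025]]' >/dev/null; python3 r.py
```

```text
ang 0.571 F [-1.5  0.6 -1.5] M [-0.001  0.392 -0.224] p [0.5519 0.0282 0.2163] w 0.016
  ang 0.599 F [-2.4  0.   0.5] M [-0.029  0.484 -0.137] p [0.5518 0.0282 0.2163] w 0.0156
```

```bash
python3 -m crank '[[[0,0,0],-0.025]]' >/dev/null; python3 r.py
python3 -m crank '[[[0,0,0],-0.025]]' >/dev/null; python3 r.py
```

```text
ang 0.626 F [-2.4  0.5  1.5] M [-0.05   0.511 -0.124] p [0.5518 0.0282 0.2164] w 0.0159
  ang 0.654 F [-1.2 -0.1  2.8] M [-0.053  0.667 -0.058] p [0.5518 0.0282 0.2166] w 0.016
```

Between 0.57 and 0.65 rad the drag fell from about 0.22 to 0.06–0.12 N m, and Fz rose from -1.5 to +2.8 N with the handle lifting. The latch has let go. I'll test this with a small lift before releasing.

```bash
python3 -m crank '[[[0,0,-0.002],0],[[0,0,-0.004],0],[[0,0,-0.004],0]]' >/dev/null; python3 r.py
```

```text
ang 0.654 F [1.9 0.  4.7] M [-0.297 -0.064  0.143] p [0.553  0.0281 0.2213] w 0.0161
```

The handle followed the lift 4.7 mm while still pushing up with 4.7 N, so the lid is free. Now I'll let go and retreat straight up quickly.

```bash
python3 -m crank '[[[0,0,0],0],[[0,0,-0.005],0],[[0,0,-0.04],0],[[0,0,-0.09],0],[[0,0,-0.14],0],[[0,0,-0.19],0],[[0,0,-0.24],0],[[0,0,-0.28],0],[[0,0,-0.3],0]]' 0.4 20;  python3 go.py 0.45 0.03 0.52 -3.7
python3 - <<'E'
from h import *
i=robot.get_image("scene"); cv2.imwrite("pics/scene8.png",i["color"][:,:,::-1])
E
```

```text
clock: 10.55
tool_pos: [0.5525, 0.0273, 0.5256]
eef_rot: [1.479, 2.767, 0.009]
contact_force: [1.2, 0.1, -0.4]
gripper_width: 0.037
t 10.55 p [0.5525 0.0273 0.5256] ydir 33.74 z [ 0.0062  0.0034 -1.    ] shift [ 0.0592 -0.0838  0.005 ] turn 0.6534 j7 0.4879276153367934 F [ 1.18  0.11 -0.37] M [-0.051 -0.004 -0.006] w 0.036970825342898916
```

View pics/scene8.png

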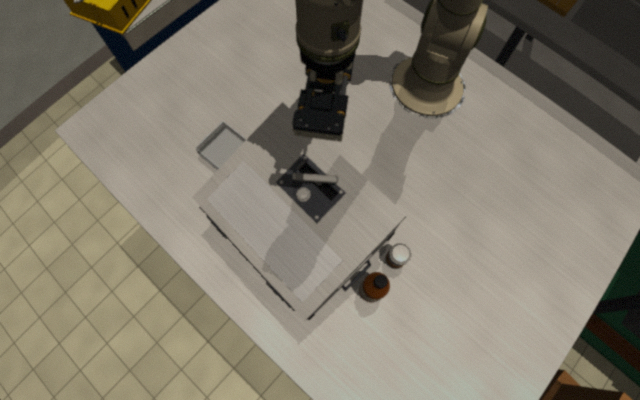

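The lid is rising, and the turned handle at (315,178) stands clear of the gripper, which is well above it. I'll back off toward the base and wait.

```bash
python3 -m crank '[[[0.02,-0.03,0],0],[[0.04,-0.055,0],0],[[0.059,-0.083,0],0],[[0.059,-0.083,0],0],[[0.059,-0.083,0],0],[[0.059,-0.083,0],0],[[0.059,-0.083,0],0],[[0.059,-0.083,0],0],[[0.059,-0.083,0],0],[[0.059,-0.083,0],0],[[0.059,-0.083,0],0],[[0.059,-0.083,0],0]]'
python3 -m crank '[[[0,0,0],0],[[0,0,0],0],[[0,0,0],0],[[0,0,0],0],[[0,0,0],0],[[0,0,0],0],[[0,0,0],0],[[0,0,0],0],[[0,0,0],0],[[0,0,0],0],[[0,0,0],0],[[0,0,0],0]]'
python3 -m crank '[[[0,0,0],0],[[0,0,0],0],[[0,0,0],0],[[0,0,0],0],[[0,0,0],0],[[0,0,0],0],[[0,0,0],0],[[0,0,0],0],[[0,0,0],0],[[0,0,0],0],[[0,0,0],0],[[0,0,0],0]]'
cat > look.py <<'E'
import sys
from h import *
for n in ("scene","top"):
    i=robot.get_image(n); cv2.imwrite(f"pics/{n}{sys.argv[1]}.png",i["color"][:,:,::-1])
    if n=="top":
        R,t=Rt(i); ys,xs=np.mgrid[60:240:4,230:410:4]; d=i["depth"][ys,xs].ravel(); k=d>0
        P=pt3(i,np.c_[xs.ravel(),ys.ravel()][k],d[k]); q=P[(P[:,2]>0.2)]
        print(len(q),q[:,2].max(), q[q[:,2].argmax()])
        q=q[(q[:,1]<-0.06)&(q[:,1]>-0.15)]
        if len(q)>5: f=np.polyfit(q[:,0],q[:,2],1); print("slope rad",np.arctan(f[0]),len(q),np.abs(np.polyval(f,q[:,0])-q[:,2]).max())
E
python3 look.py 9; python3 r.py
```

```text
clock: 11.8
tool_pos: [0.4513, 0.0303, 0.5264]
eef_rot: [1.479, 2.766, 0.011]
contact_force: [0.5, -0.3, 0.6]
gripper_width: 0.0373
clock: 13.0
tool_pos: [0.4513, 0.0303, 0.5264]
eef_rot: [1.479, 2.766, 0.011]
contact_force: [-0.1, 0.7, 0.2]
gripper_width: 0.0372
clock: 14.2
tool_pos: [0.4513, 0.0303, 0.5264]
eef_rot: [1.479, 2.766, 0.011]
contact_force: [-0.9, 0.0, 0.6]
gripper_width: 0.0373
1139 0.8989963088597378 [0.38656727 0.0247387  0.89899631]
slope rad -0.7755953469238004 158 0.03505520095445286
  ang 0.653 F [-1.   0.1  0.9] M [-0.144  0.058  0.019] p [0.4513 0.0303 0.5264] w 0.0368
```

View pics/scene9.png

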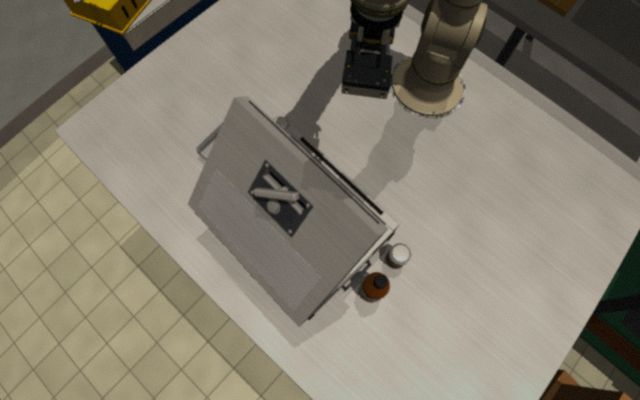

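View pics/top9.png

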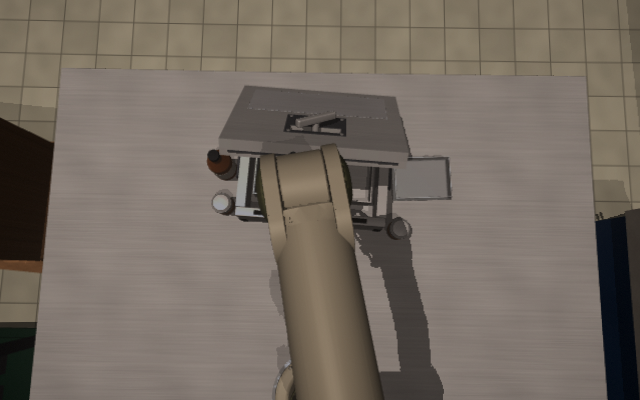

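The lid is up and the handle is still out. The bottle, both shakers and the tray sit at the same pixels as before: (218,160), (222,202), (400,229) and (422,178). I'll check the lid angle and that it is at rest.

```bash
cat > ang.py <<'E'
from h import *
i=robot.get_image("top"); ys,xs=np.mgrid[98:128:2,250:285]; ys2,xs2=np.mgrid[98:145:2,352:388]
ys=np.r_[ys.ravel(),ys2.ravel()];xs=np.r_[xs.ravel(),xs2.ravel()]; d=i["depth"][ys,xs]; k=d>0
P=pt3(i,np.c_[xs,ys][k],d[k]); c=np.median(P,0)
A=np.c_[P[:,:2],np.ones(len(P))]; f=np.linalg.lstsq(A,P[:,2],rcond=None)[0]; r=np.abs(A@f-P[:,2]); k=r<0.01
f=np.linalg.lstsq(A[k],P[k,2],rcond=None)[0]
print("tilt",np.arctan(np.hypot(*f[:2])),k.mean(),np.abs(A[k]@f-P[k,2]).mean(), "P zmax",P[k,2].max())
# handle: points over plane
ys,xs=np.mgrid[110:136,285:350]; d=i["depth"][ys,xs].ravel(); Q=pt3(i,np.c_[xs.ravel(),ys.ravel()],d)
h=(Q[:,2]-np.c_[Q[:,:2],np.ones(len(Q))]@f)/np.sqrt(1+f[0]**2+f[1]**2); print("handle top above face",np.percentile(h,[50,90,97]))
E
python3 ang.py; python3 -m crank '[[[0,0,0],0],[[0,0,0],0],[[0,0,0],0],[[0,0,0],0],[[0,0,0],0],[[0,0,0],0],[[0,0,0],0],[[0,0,0],0],[[0,0,0],0],[[0,0,0],0],[[0,0,0],0],[[0,0,0],0]]'; python3 ang.py
```

```text
tilt 0.8487041729968676 1.0 0.001078829525343664 P zmax 0.39523809473794164
handle top above face [0.00110365 0.03154077 0.03505685]
clock: 15.55
tool_pos: [0.4513, 0.0303, 0.5264]
eef_rot: [1.479, 2.765, 0.011]
contact_force: [0.5, 1.0, 0.0]
gripper_width: 0.0369
tilt 0.8485377302009214 1.0 0.001094082922378303 P zmax 0.3974265719878009
handle top above face [0.00117385 0.03107374 0.03484424]
```

The lid is at 0.849 rad and steady. The handle top is 35 mm above the lid face, the robot is clear, and the neighbours have not moved.

```bash
python3 -c "
from plant import robot
print(robot.hand_in())"
```

```text
the job is handed in; nothing more can be done
None
```

The carrier is open: its lid stands fully up on its hinges with the T-handle still out, and I handed the job in at about 16 s. The hand-in reported no verdict.

- **Button:** I pressed it with closed fingertips, and the highest wrist reading was about 11 N. The handle popped out.
- **Handle:** I gripped the bar with 20 N and turned it counter-clockwise in small steps. At about 0.6 rad the drag fell from about 0.22 to about 0.1 N m and the lid began pushing up. I stopped at 0.65 rad with no sign of the end stop.
- **Release:** A 4 mm test lift confirmed the lid was free. I then let go, backed up and away, and waited for it to rise.

**Last checks:**
- The lid tilt was 0.849 rad, then 0.8485 rad 1.3 s later, so it is at rest.
- The handle's top is 35 mm above the lid's face, so its origin is about 26 mm out.
- By eye in the top view, the bottle, both shakers and the tray are at the same pixels as at the start. I did not measure their positions in metres.
- The arm is clear of everything and reads about zero contact force.
- One disagreement: the top and wrist cameras placed the handle's axis about 3 mm apart. I aimed between the two estimates. A first rough slope fit also gave 0.776 rad, but it included points that were not on the lid, so I replaced it with the fit above.

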